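# Hang the double hook on the counter stand's rail

## Task

Hang the steel double-hook hanger astride the horizontal rail of the counter stand, near the middle of the rail, one hook on either side, hanging straight with its crown fully home on the bar. The rail clamps are set anew each time, so see or feel how high the bar is: lower the hanger gently until the bar carries it, and only then let go - do not drop it or press hard. Do not strike the stand or disturb the other things.

Things in the scene. Friction and masses are not known exactly. Their poses are not given: they have to be found in the camera images.
- hanger_center (a point): Centre (60 mm above the feet) of the loose hanger to hang, 0.13 to 0.25 kg: a 36 mm wide, 4 mm thick steel band bent into an inverted U with a hook out to each side. Starts upright. x runs from leg to leg, y (the band's width) must come to lie along the rail, z up. 84 x 36 x 119 mm. 32 mm clear between the legs, open below. A bar is home in the V-shaped crown when its axis is 1 mm above this point.
- hanger_grip (a point): Middle of the hanger's upright black grip, 35 mm above the hanger's centre; same axes. A block 16 mm in x, 26 mm in y, 48 mm high, to be gripped across its 26 mm with the tool leaning in the x-z plane. Grip it at or up to 10 mm above this point, so that fingertips clear the rail, which comes to lie 34 mm below this point.
- hanger: The same hanger; origin at the centre of its underside, axes as for its centre. Front and back are alike, so half a turn makes no difference. Each leg ends in an upturned hook: flat foot out to x = 42 mm, tip 22 mm above the underside.
- stand: Fixed counter stand. Origin on the worktop straight below the middle of the rail; y along the rail, x level from the rail to the posts (ahead and to the robot's left), z up. Rail: bar 12 mm thick, 200 mm long, in front of two posts (x = 90, y = -100 and 100 mm) on arms at its ends. Its axis is 130 to 160 mm above the worktop; that height is not given, see or feel it. The clamps are stiff.
- stand_shelf (a point): Middle of the lower front edge of the stand's wooden shelf, 375 mm above the worktop and 5 mm before the rail (at x = -5 mm of the stand); axes as the stand. The shelf is 14 mm thick, 240 mm long, 135 mm deep and covers the rail from above, so no upright gripper fits over the rail: the tool must lean 30 to 45 degrees, the hand out over the stand's front (-x) side, its fingers pointing down and along +x.
- red_mug: Bystander: mug, 82 mm wide, 115 mm with its handle, 85 mm high; origin at the centre of its underside.
- egg_timer: Bystander: round white egg timer, 67 mm wide, 57 mm high; origin at the centre of its underside.
- sink_strainer: Bystander: steel basket strainer, 82 mm wide, 31 mm high; origin at the centre of its underside.
- tongs_1: Bystander: steel tongs, 330 x 65 x 39 mm, lying; origin at the centre of its underside.
- jar_cream: Bystander on the stand's shelf: lidded jar, 70 mm wide, 79 mm high; origin at the centre of its underside.
- wood_dish: Bystander on the stand's shelf: wooden dish, 93 mm wide, 27 mm high; origin at the centre of its underside.
Things that resemble listed ones, but are neither listed nor needed, are in the scene too. Several things look just like the hanger: the one meant starts farthest to the robot's left.

How it is judged:
By the outcome, as a careful person would: the job done as asked, in the order asked, and still so for the second after the job is handed in, with the robot touching nothing.
It also fails if it takes over 48 s, if anything falls off the work surface, if the arm or the gripper's body presses on something with over 40 N, if the wrist force passes 120 N, or if a joint passes its speed limit or range.

## Robot

A 6-joint arm with a two-finger parallel gripper is mounted at the origin on a cart in front of the work surface, level with it; the furniture and walls round the work are solid. World frame = base frame: x ahead of the robot, y to its left, z up, the work surface at z = 0. Lengths are in m, angles in rad, forces in N, time in s.
With the tool pointing down it reaches from about 0.325 to 0.9 m from the base axis. Payload 3.5 kg.
Tool frame: the origin (TCP) lies midway between the tips of the shut fingers; the grasp point (between the pads) lies robot.tcp_to_grasp behind it (robot.tcp_to_grasp is the distance from the TCP to the grasp point, in m); z points along the fingers, y is the line along which they close (so a half turn about z gives the same grasp; the last joint's range is limited). The gripper opens to 85 mm and grips with 20 to 120 N. Pads are 22 mm wide; open, the fingers measure 114 mm over their backs; the gripper's body (76 mm by 85 mm) begins 54 mm behind the grasp point. The pads swing forward as they close: fully open they stand 13 mm farther back than shut.
Start: joints at [1.236, 0.276, -0.026, 1.268, 0, 1.467], TCP at [0.144, 0.608, 0.201] pointing down, gripper open.
Joint ranges: [-3.12, 3.12], [-0.85, 1.88], [-1.08, 1.24], [-1.95, 2.15], [-1.57, 1.53], [-3.14, 3.14]. Speed limits (rad/s): [2.57, 2.57, 3.14, 3.14, 3.14, 3.14].

## Interface

Orientations are given as a 3x3 rotation matrix whose columns are the frame's x, y, z axes.
In Python, from bench import robot gives the robot as it stands.
- The arm moves only by the tool apply_moves, never from a script. Its argument "targets" is a list of rows, each a list of 7 numbers: the turn, a rotation vector about the tool's x, y, z in degrees, then the shift along the tool's x, y, z in units of 40 mm (1.0 is 40 mm), then the opening, from -1 (shut) to 1 (fully open), so that 0 is half open. In form: [[rx, ry, rz, tx, ty, tz, gripper], ...]. A call has 1 to 12 rows; each row is the pose to reach, as a shift and turn from the pose commanded when the call began, along the tool's axes at that moment; what a row does not reach only later rows make up. A row lasts 1/12 s, in which the tool goes at most 41.7 mm and 7.16 degrees, less where a joint would pass 70% of its speed; a pose out of reach is approached as far as the arm can. A call with a gripper value outside its range is refused whole. The fingers move at their own pace and stop on an object; "grip_force" is the grip in N (left out, the last holds). Time passes only in rows, so rows that repeat a pose let the fingers close. It gives the time, the measured TCP pose, the force, the opening and the grip force at its end, in the units of the state.
- robot.read_state(): the state, without advancing time (a new reading comes with each control period).
- robot.get_image(name): name is "scene" or "top" or "wrist"; returns the picture (420x560x3 uint8, blue, green, red); there is no depth.
- robot.camera_params(name): a dict with "vfov" (degrees; the focal length in pixels is half the picture's height over the tangent of half this angle, whatever the lens; pixels are square), "cx", "cy" (the principal point, pixels), "T" (4x4, takes a point from camera to world coordinates). Camera axes: x right, y down, z forward; pixel columns grow to the right and rows downward; lengths in m; the calibration is good to about 2 mm. A picture is of the moment at which its call begins: read the wrist's pose just before it. camera_params takes no time and is no camera call; for the wrist camera it gives the pose at the moment of the call.
- robot.job_done(): hands the job in; it is judged then, once.
Trained networks look in the newest picture that a camera, given by its name, has taken for a name from the list of things; names that differ only in an ending like _2 or _b are one class to them, and where a whole thing is asked for, a point or a joint stands for the part that bears it (a point fixed in the world has none). Each returns a list of dicts, best first, with "conf" (0 to 1); they miss things now and then, are a little off and sometimes report something else, mostly with a low value. They report only what shows in the picture. A call takes as long as a camera call. They do not tell look-alikes from the thing itself.
- robot.outline_of(camera, label): "mask" (420x560 bool, what is visible of it) and "bbox" ([left, top, right, bottom] in pixels, round what is visible of it).
- robot.pinpoint(camera, label): "point" ([column, row] in pixels: a listed point, or the origin of a listed thing).
The state is a dict: "clock": time; "q": joint angles; "qd": joint speeds; "joint_torque": joint torques, N m; "tcp_pos": TCP position; "ee_rot": TCP orientation; "wrist_force": force on the tool from outside, world axes, zero at the start; "ft_torque": the same for the moment, N m; "opening": finger opening in m; "grasp_force": force on a finger pad.
Only numpy, scipy, OpenCV 4.12 (cv2) and the standard library are available. Lean on these libraries where they do the work, as an engineer would, in place of code of your own. Each camera call takes 0.05 s, during which the arm holds its last target. There are 200 camera calls.

## Working session

There is one attempt and no reset: what is moved stays moved. The work goes in short steps, Python scripts to look and compute and a tool call to move; the robot and the scene stay as the last step left them, time stands still between calls to the robot, and variables do not carry over. Pictures are saved under pics/ and viewed, at most 10 in all, crops included, and the job is handed in when it is done.

Besides the shell and the picture viewer there is one more tool, called after ">>>" as name([rows], argument=value, ...), one row to a line, values as JSON. apply_moves: Moves the arm, as the interface text tells. Its arguments: {"type":"object","properties":{"targets":{"type":"array"},"grip_force":{"type":"number"}},"required":["targets"]}

```bash
mkdir -p pics; cat > h.py <<'E'
import numpy as np, cv2
from bench import robot
def cam(n):
    p=robot.camera_params(n); f=210/np.tan(np.radians(p["vfov"])/2); return f,p["cx"],p["cy"],np.array(p["T"])
def ray(n,uv):
    f,cx,cy,T=cam(n); d=T[:3,:3]@np.array([(uv[0]-cx)/f,(uv[1]-cy)/f,1]); return T[:3,3],d/np.linalg.norm(d)
def onz(n,uv,z):
    o,d=ray(n,uv); return o+d*(z-o[2])/d[2]
def proj(n,P):
    f,cx,cy,T=cam(n); q=T[:3,:3].T@(np.array(P)-T[:3,3]); return np.array([cx+f*q[0]/q[2],cy+f*q[1]/q[2]])
def tri(obs):
    A=np.zeros((3,3));b=np.zeros(3)
    for n,uv in obs:
        o,d=ray(n,uv);M=np.eye(3)-np.outer(d,d);A+=M;b+=M@o
    X=np.linalg.solve(A,b); return X,[proj(n,X)-uv for n,uv in obs]
E
python3 - <<'E'
from h import *
np.set_printoptions(precision=3,suppress=True)
ims=[]
for n in ["scene","top","wrist"]:
    im=robot.get_image(n); cv2.imwrite(f"pics/{n}0.png",im)
    print(n,cam(n)[0],cam(n)[3].round(3).tolist())
    for l in ["hanger_center","hanger_grip","hanger","stand","stand_shelf"]:
        print(l,[(np.round(d["point"]).tolist(),round(d["conf"],2)) for d in robot.pinpoint(n,l)][:6])
print({k:np.round(v,3).tolist() for k,v in robot.read_state().items()}, robot.tcp_to_grasp)
E
```

```text
scene 522.2390137790969 [[0.828, -0.348, 0.44, -0.289], [-0.561, -0.52, 0.644, -1.304], [0.005, -0.78, -0.626, 1.353], [0.0, 0.0, 0.0, 1.0]]
hanger_center [([282.0, 295.0], 0.6), ([300.0, 264.0], 0.54)]
hanger_grip [([301.0, 256.0], 0.93), ([282.0, 290.0], 0.6)]
hanger [([305.0, 276.0], 0.84), ([279.0, 307.0], 0.6), ([256.0, 238.0], 0.23)]
stand [([275.0, 256.0], 0.49)]
stand_shelf [([276.0, 122.0], 0.87)]
top 402.88588828962077 [[0.03, -0.989, 0.143, 0.352], [-0.999, -0.033, -0.024, -0.135], [0.029, -0.142, -0.989, 1.359], [0.0, 0.0, 0.0, 1.0]]
hanger_center [([341.0, 275.0], 0.8), ([317.0, 231.0], 0.7)]
hanger_grip [([344.0, 270.0], 0.81), ([315.0, 229.0], 0.78)]
hanger [([320.0, 230.0], 0.61), ([340.0, 272.0], 0.58)]
stand [([196.0, 180.0], 0.7)]
stand_shelf [([166.0, 150.0], 0.82), ([380.0, 273.0], 0.66)]
wrist 296.78893244019946 [[0.23, 0.921, 0.314, 0.061], [0.973, -0.218, -0.073, 0.628], [0.001, 0.323, -0.947, 0.374], [0.0, 0.0, 0.0, 1.0]]
hanger_center []
hanger_grip []
hanger []
stand []
stand_shelf []
{'clock': 0.9, 'q': [1.236, 0.276, -0.026, 1.268, -0.0, 1.467], 'qd': [-0.0, -0.001, 0.001, 0.0, -0.0, -0.001], 'joint_torque': [0.001, -44.547, 29.557, 0.001, -0.0, 0.0], 'tcp_pos': [0.144, 0.608, 0.201], 'ee_rot': [[-0.973, 0.23, 0.0], [0.23, 0.973, 0.0], [-0.0, 0.0, -1.0]], 'wrist_force': [-0.622, 0.114, 0.715], 'ft_torque': [0.003, -0.004, -0.028], 'grasp_force': 0.0, 'opening': 0.085} 0.0187
```

```bash
python3 - <<'E'
from h import *
a=cv2.imread("pics/scene0.png");b=cv2.imread("pics/top0.png")
cv2.imwrite("pics/s1.png",cv2.resize(a[60:420,60:540],(800,600),interpolation=cv2.INTER_CUBIC))
cv2.imwrite("pics/t1.png",cv2.resize(b,(800,600),interpolation=cv2.INTER_CUBIC))
E
```

```text
(no output)
```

View pics/s1.png

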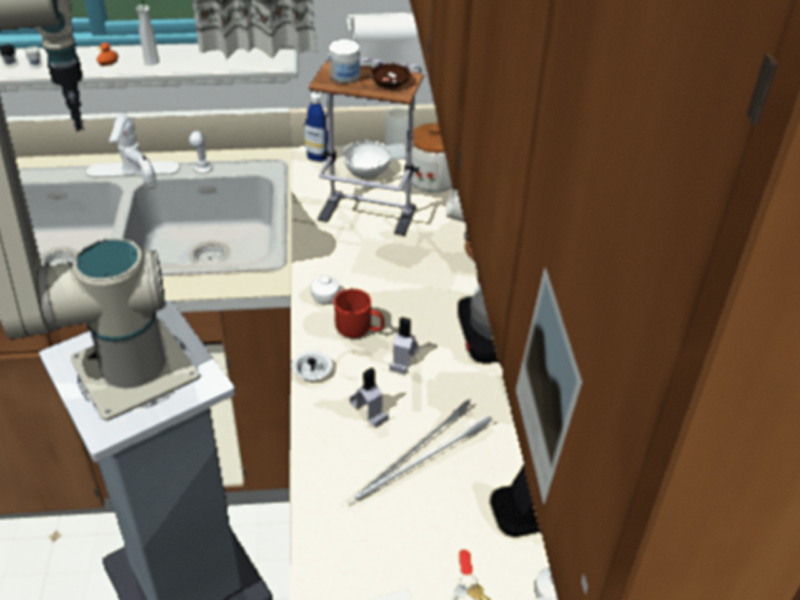

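View pics/t1.png

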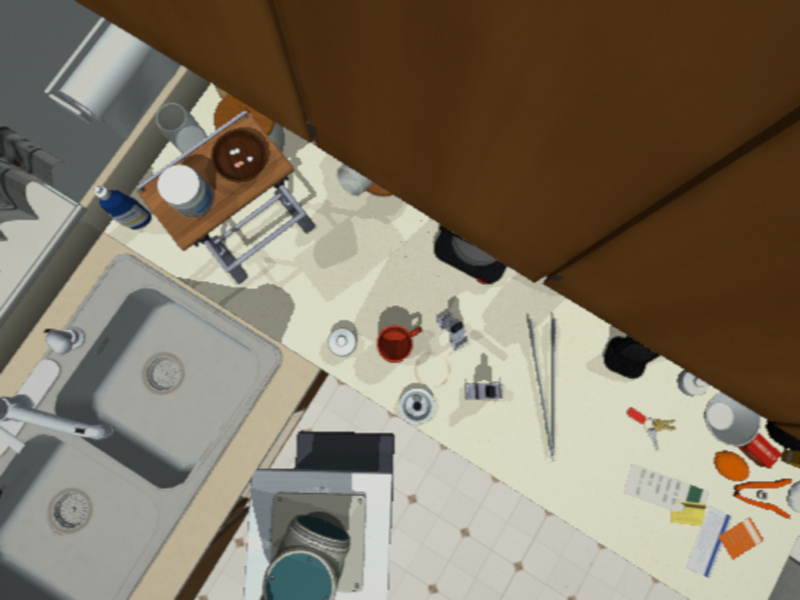

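```bash
python3 - <<'E'
from h import *
np.set_printoptions(precision=3,suppress=True)
print("A grip",tri([("scene",(301,256)),("top",(315.5,229))]))
print("A cen",tri([("scene",(300,264)),("top",(317,231))]))
print("B grip",tri([("scene",(282,290)),("top",(344,270))]))
print("shelf",tri([("scene",(276,122)),("top",(166,150))]))
s,t=cv2.imread("pics/scene0.png"),cv2.imread("pics/top0.png")
c=lambda im,x,y,w,h:cv2.resize(im[y:y+h,x:x+w],(400,300),interpolation=cv2.INTER_CUBIC)
o=np.vstack([np.hstack([c(s,230,90,100,75)  ,c(t,90,75,160,120)]),np.hstack([c(s,250,230,88,66),c(t,285,205,88,66)])])
cv2.imwrite("pics/c2.png",o)
for n,l in [("scene","hanger"),("top","hanger"),("top","stand"),("scene","stand")]:
    for d in robot.outline_of(n,l): print(n,l,d["bbox"],d["conf"])
for l in ["red_mug","egg_timer","sink_strainer","jar_cream","wood_dish"]:
    S,Tp=robot.pinpoint("scene",l),robot.pinpoint("top",l)
    if S and Tp: print(l,tri([("scene",S[0]["point"]),("top",Tp[0]["point"])])[0],S[0]["conf"],Tp[0]["conf"])
E
```

```text
A grip (array([ 0.481, -0.279,  0.083]), [array([-0.12,  0.02]), array([ 0.066, -0.113])])
A cen (array([ 0.476, -0.286,  0.053]), [array([ 0.564, -0.093]), array([-0.305,  0.524])])
B grip (array([ 0.349, -0.369,  0.078]), [array([ 1.745, -0.234]), array([-0.883,  1.563])])
shelf (array([0.648, 0.136, 0.354]), [array([-1.301,  0.188]), array([ 1.003, -1.656])])
scene hanger [293.8, 250.2, 311.9, 285.1] 0.78
scene hanger [267.1, 281.3, 292.2, 316.0] 0.75
top hanger [310.1, 218.7, 326.6, 242.4] 0.76
top hanger [327.3, 266.0, 356.4, 280.0] 0.51
top stand [96.0, 76.5, 219.5, 198.1] 0.81
scene stand [233.7, 272.3, 258.7, 286.9] 0.48
red_mug [ 0.448 -0.161 -0.009] 0.64 0.83
sink_strainer [ 0.304 -0.219  0.009] 0.83 0.87
wood_dish [0.744 0.137 0.368] 0.83 0.66
```

View pics/c2.png

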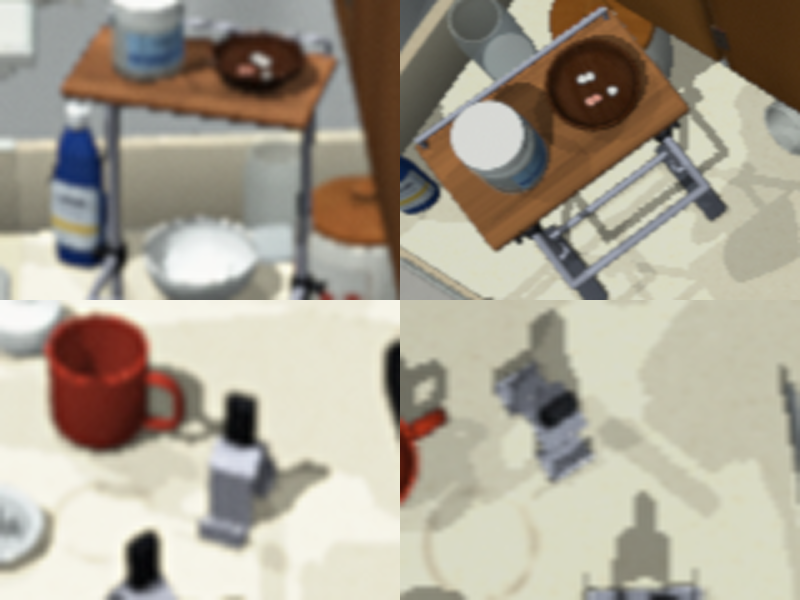

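The two look-alikes are A (scene 301,256; top 316,229; y≈-0.28) and B (scene 282,290; top 340,272; y≈-0.37). A is farther left, and the crop shows it as an upright hanger right of the red mug, so I choose A. In the top view the rail shows in front of the shelf, from about (160,188) to (212,151).

```bash
cat >> h.py <<'E'
from scipy.spatial.transform import Rotation as Ro
np.set_printoptions(precision=3,suppress=True)
def tool(yaw,L):  # hanger/stand x yaw deg, lean deg; tool y = +hy (camera below)
    a,l=np.radians([yaw,L]); hx=np.array([np.cos(a),np.sin(a),0]);hy=np.array([-np.sin(a),np.cos(a),0]);u=np.array([0,0,1.])
    z=np.sin(l)*hx-np.cos(l)*u; return np.c_[np.cross(hy,z),hy,z]
def move(p,R,grasp=True,frm=None):
    s=robot.read_state(); p0,R0=np.array(s["tcp_pos"]),np.array(s["ee_rot"])
    if frm: p0,R0=frm
    if grasp: p=np.array(p)+R[:,2]*robot.tcp_to_grasp
    rv=np.degrees(Ro.from_matrix(R0.T@R).as_rotvec()); t=R0.T@(np.array(p)-p0)/0.04
    print("move rot",rv.round(2),"shift",t.round(3),"dist",np.linalg.norm(t)*.04)
E
python3 - <<'E'
from h import *
l=tri([("scene",(246.3,113)),("top",(128,175))]);r=tri([("scene",(305,121.3)),("top",(206,117))])
print(l,r,np.degrees(np.arctan2(*(l[0]-r[0])[:2][::-1]))-90)
a,b=onz("top",(160,188),.145),onz("top",(212,151),.145); print(a,b,(a+b)/2,np.linalg.norm(a-b),np.degrees(np.arctan2(*(a-b)[:2][::-1]))-90)
# hanger yaw from top crop feet
a,b=onz("top",(285+105*.22,205+85*.22),.01),onz("top",(285+170*.22,205+165*.22),.01);print(a,b,np.degrees(np.arctan2(*(a-b)[:2][::-1])))
move([0.45,-0.01,0.32],tool(38,33),False)
E
```

```text
(array([0.572, 0.219, 0.378]), [array([-0.633,  0.036]), array([ 0.537, -0.814])]) (array([0.721, 0.038, 0.383]), [array([ 0.971, -0.258]), array([-0.693,  1.297])]) 39.591077577949136
[0.584 0.205 0.145] [0.706 0.054 0.145] [0.645 0.129 0.145] 0.19420383878099473 38.931249512291174
[ 0.505 -0.261  0.01 ] [ 0.448 -0.311  0.01 ] 40.44341680573346
move rot [-14.76 -30.74 -49.82] shift [-11.006 -13.284  -2.972] dist 0.7002128672005565
```

>>> apply_moves([
  [-14.8,-30.7,-49.8,-11,-13.3,-3,0.2],
  [-14.8,-30.7,-49.8,-11,-13.3,-3,0.2],
  [-14.8,-30.7,-49.8,-11,-13.3,-3,0.2],
  [-14.8,-30.7,-49.8,-11,-13.3,-3,0.2],
  [-14.8,-30.7,-49.8,-11,-13.3,-3,0.2],
  [-14.8,-30.7,-49.8,-11,-13.3,-3,0.2],
  [-14.8,-30.7,-49.8,-11,-13.3,-3,0.2],
  [-14.8,-30.7,-49.8,-11,-13.3,-3,0.2],
  [-14.8,-30.7,-49.8,-11,-13.3,-3,0.2],
  [-14.8,-30.7,-49.8,-11,-13.3,-3,0.2],
  [-14.8,-30.7,-49.8,-11,-13.3,-3,0.2],
  [-14.8,-30.7,-49.8,-11,-13.3,-3,0.2],
])

```text
clock: 2.6
tcp_pos: [0.3401, 0.2109, 0.2781]
ee_rot: [[-0.66, -0.617, 0.43], [-0.517, 0.787, 0.336], [-0.545, -0.0, -0.838]]
wrist_force: [1.9, 0.6, -0.3]
opening: 0.0512
grasp_force: 0.0
```

```bash
python3 - <<'E'
from h import *
move([0.45,-0.01,0.32],tool(38,33),False); print(robot.read_state()["q"],robot.read_state()["qd"])
E
```

```text
move rot [0.02 0.06 0.07] shift [ 0.47  -6.043 -1.553] dist 0.2502805081394841
[ 0.183 -0.629 -0.734  0.943  0.255 -0.413] [-1.809 -0.001  0.188  0.523  0.918 -1.574]
```

>>> apply_moves([
  [0,0,0,0.5,-6,-1.6,0.2],
  [0,0,0,0.5,-6,-1.6,0.2],
  [0,0,0,0.5,-6,-1.6,0.2],
  [0,0,0,0.5,-6,-1.6,0.2],
  [0,0,0,0.5,-6,-1.6,0.2],
  [0,0,0,0.5,-6,-1.6,0.2],
  [0,0,0,0.5,-6,-1.6,0.2],
  [0,0,0,0.5,-6,-1.6,0.2],
  [0,0,0,0.5,-6,-1.6,0.2],
])

```text
clock: 3.35
tcp_pos: [0.4477, -0.0088, 0.3198]
ee_rot: [[-0.663, -0.615, 0.427], [-0.515, 0.789, 0.335], [-0.543, 0.003, -0.84]]
wrist_force: [0.4, 0.6, 0.2]
opening: 0.0514
grasp_force: 0.0
```

```bash
python3 - <<'E'
from h import *
T=cam("wrist")[3]
im=robot.get_image("wrist"); s=robot.read_state(); print(s["tcp_pos"],s["q"],T.round(4).tolist())
cv2.imwrite("pics/w1.png",cv2.resize(im,(800,600),interpolation=cv2.INTER_CUBIC));cv2.imwrite("pics/w1raw.png",im)
for l in ["stand","stand_shelf"]: print(l,robot.pinpoint("wrist",l))
P=np.array([.646,.130,0]);a=np.radians(39.3);hy=np.array([-np.sin(a),np.cos(a),0]);u=np.array([0,0,1])
for z in (.13,.145,.16): print(z,proj("wrist",P+u*z),proj("wrist",P+u*z+.1*hy),proj("wrist",P+u*z-.1*hy))
E
```

```text
[ 0.447 -0.008  0.32 ] [-0.553 -0.343 -0.488  1.208  0.535 -1.156] [[-0.6147, 0.4902, 0.618, 0.3176], [0.7888, 0.3783, 0.4845, -0.1093], [0.0037, 0.7852, -0.6192, 0.4196], [0.0, 0.0, 0.0, 1.0]]
stand []
stand_shelf []
0.13 [266.166 218.214] [325.936 217.361] [206.744 219.062]
0.145 [266.002 225.642] [326.91  224.795] [205.454 226.484]
0.16 [265.831 233.358] [327.923 232.518] [204.114 234.193]
```

View pics/w1.png

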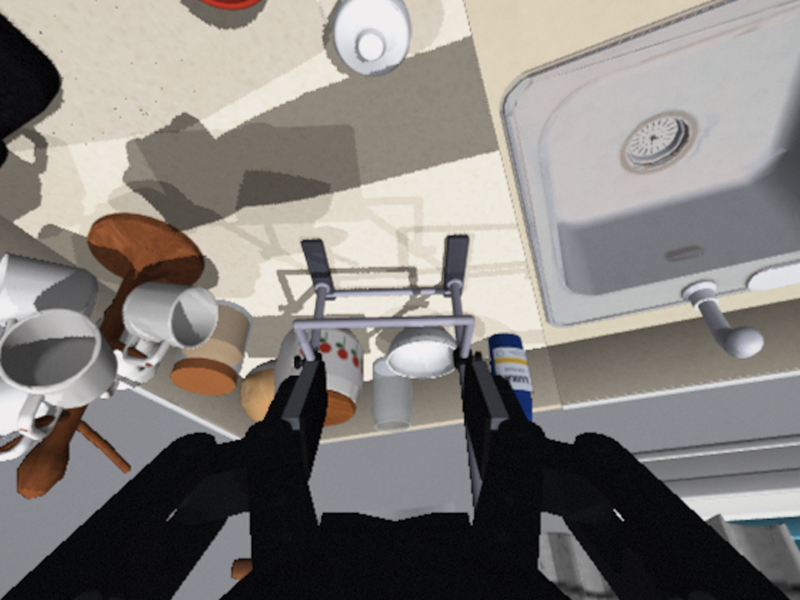

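The rail shows level at (295,324)–(473,321) in the 800-px view, which fits an axis height near 0.145. Next is a pregrasp pose behind and above hanger A.

```bash
python3 - <<'E'
from h import *
R=tool(40,33)
move(np.array([.479,-.283,.102])-.14*R[:,2],R)
im=cv2.imread("pics/w1raw.png",0).astype(float)
for c in range(215,320,12): print(c,np.argmin(0*im[215:238,c]), im[216:236,c].astype(int).tolist())
t=cv2.imread("pics/top0.png",0)
# top: rail endpoints tri with wrist
for w,p in [((331,224.7),(160,188)),((206.5,226.8),(212,151))]: print(tri([("wrist",w),("top",p)]))
E
```

```text
move rot [-0.94 -0.12 -1.63] shift [ 6.004 -5.983 -0.44 ] dist 0.3394943092491408
215 0 [231, 232, 232, 229, 196, 136, 118, 78, 87, 126, 154, 170, 173, 161, 140, 135, 126, 116, 116, 110]
227 0 [208, 216, 222, 223, 194, 139, 115, 76, 101, 135, 161, 174, 171, 154, 140, 153, 147, 141, 138, 131]
239 0 [232, 233, 234, 211, 139, 140, 109, 72, 111, 145, 168, 172, 169, 135, 82, 103, 132, 152, 156, 155]
251 0 [233, 232, 226, 188, 136, 125, 93, 85, 122, 153, 170, 174, 166, 147, 138, 139, 138, 138, 138, 138]
263 0 [231, 233, 232, 230, 233, 209, 121, 96, 131, 160, 172, 172, 157, 126, 115, 115, 125, 191, 227, 197]
275 0 [217, 218, 218, 212, 174, 91, 69, 107, 143, 168, 176, 171, 143, 107, 114, 113, 114, 112, 113, 111]
287 0 [114, 169, 220, 220, 206, 143, 79, 119, 152, 176, 183, 174, 138, 74, 76, 80, 81, 84, 83, 89]
299 0 [220, 219, 219, 213, 177, 99, 90, 128, 163, 187, 187, 167, 119, 88, 95, 100, 99, 95, 113, 146]
311 0 [232, 227, 212, 211, 178, 87, 106, 141, 175, 189, 187, 175, 178, 171, 126, 101, 91, 105, 108, 117]
(array([0.58 , 0.207, 0.146]), [array([-2.987,  0.241]), array([-1.142,  1.133])])
(array([0.706, 0.053, 0.147]), [array([0.07 , 0.014]), array([ 0.036, -0.011])])
```

>>> apply_moves([
  [-0.9,-0.1,-1.6,6,-6,-0.4,0.2],
  [-0.9,-0.1,-1.6,6,-6,-0.4,0.2],
  [-0.9,-0.1,-1.6,6,-6,-0.4,0.2],
  [-0.9,-0.1,-1.6,6,-6,-0.4,0.2],
  [-0.9,-0.1,-1.6,6,-6,-0.4,0.2],
  [-0.9,-0.1,-1.6,6,-6,-0.4,0.2],
  [-0.9,-0.1,-1.6,6,-6,-0.4,0.2],
  [-0.9,-0.1,-1.6,6,-6,-0.4,0.2],
  [-0.9,-0.1,-1.6,6,-6,-0.4,0.2],
  [-0.9,-0.1,-1.6,6,-6,-0.4,0.2],
  [-0.9,-0.1,-1.6,6,-6,-0.4,0.2],
  [-0.9,-0.1,-1.6,6,-6,-0.4,0.2],
])

```text
clock: 4.5
tcp_pos: [0.4304, -0.3249, 0.2038]
ee_rot: [[-0.642, -0.642, 0.418], [-0.539, 0.767, 0.349], [-0.545, -0.001, -0.839]]
wrist_force: [0.1, 0.4, 0.0]
opening: 0.0515
grasp_force: 0.0
```

```bash
python3 - <<'E'
from h import *
T=cam("wrist")[3]
im=robot.get_image("wrist"); s=robot.read_state(); print(s["tcp_pos"],s["q"])
cv2.imwrite("pics/w2.png",cv2.resize(im,(800,600),interpolation=cv2.INTER_CUBIC))
for l in ["hanger","hanger_grip","hanger_center"]: print(l,robot.pinpoint("wrist",l))
for z in (0,.06,.095): print(proj("wrist",[.479,-.283,z]))
E
```

```text
[ 0.43  -0.325  0.204] [-1.098  0.163 -0.278  1.272  0.56  -1.837]
hanger [{'point': [268.9, 121.9], 'conf': 0.91}]
hanger_grip [{'point': [314.8, 6.5], 'conf': 0.97}, {'point': [272.3, 178.7], 'conf': 0.92}, {'point': [409.2, 191.0], 'conf': 0.46}]
hanger_center []
[276.765 125.795]
[276.763 159.372]
[276.761 182.676]
```

View pics/w2.png

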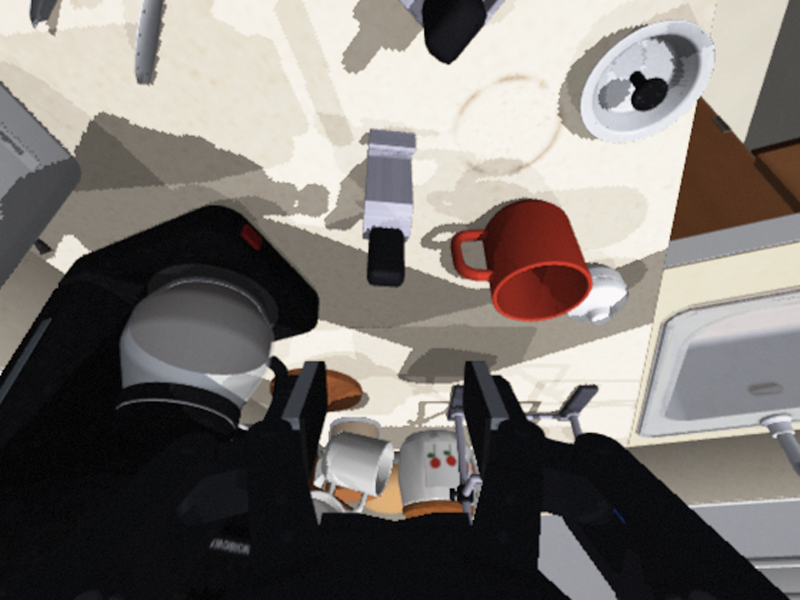

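```bash
cat > fit.py <<'E'
from h import *
from scipy.optimize import minimize
def box(x0,x1,w,z0,z1): return np.array([[x,y,z] for x in(x0,x1) for y in(-w,w) for z in(z0,z1)])/1000
roof=np.array([[x,y,z] for y in(-18,18) for x,z in((-20,50),(20,50),(-8,71),(8,71))])/1000
parts=[box(-8,8,13,71,119),roof,box(16,20,18,0,55),box(-20,-16,18,0,55),box(16,42,18,0,4),box(-42,-16,18,0,4),box(38,42,18,0,22),box(-42,-38,18,0,22)]
def sil(p,n="wrist",S=4):
    x,y,yaw=p; m=np.zeros((420*S,560*S),np.uint8)
    f,cx,cy,T=cam(n); c,s=np.cos(yaw),np.sin(yaw)
    for b in parts:
        W=np.c_[c*b[:,0]-s*b[:,1]+x,s*b[:,0]+c*b[:,1]+y,b[:,2]]; q=(W-T[:3,3])@T[:3,:3]
        uv=np.c_[cx+f*q[:,0]/q[:,2],cy+f*q[:,1]/q[:,2]]+.5
        cv2.fillConvexPoly(m,cv2.convexHull(np.round(uv*S).astype(np.int32)),1)
    return cv2.resize(m.astype(np.float32),(560,420),interpolation=cv2.INTER_AREA)
E
python3 - <<'E'
from fit import *
g=proj("wrist",[.479,-.283,.06])
ds=robot.outline_of("wrist","hanger"); print([(d["bbox"],round(d["conf"],2)) for d in ds])
d=min(ds,key=lambda d:abs((d["bbox"][0]+d["bbox"][2])/2-g[0])+abs((d["bbox"][1]+d["bbox"][3])/2-g[1])); M=d["mask"].astype(np.float32)
cost=lambda p:np.abs(sil((p[0],p[1],p[2]))-M).sum()
for y0 in(36,40,44):
    r=minimize(cost,[.479,-.283,np.radians(y0)],method="Nelder-Mead",options=dict(initial_simplex=[[.479,-.283,np.radians(y0)],[.487,-.283,np.radians(y0)],[.479,-.275,np.radians(y0)],[.479,-.283,np.radians(y0+6)]],xatol=1e-5,fatol=.1))
    print(r.x[:2],np.degrees(r.x[2]),r.fun,M.sum())
B=cv2.resize(cv2.imread("pics/w2.png"),(560,420)); S=sil(r.x)
B[...,1]=np.where(np.abs(cv2.Laplacian(S,cv2.CV_32F))>.5,255,B[...,1]); cv2.imwrite("pics/f1.png",cv2.resize(B[75:215,220:340],None,fx=4,fy=4))
R=tool(np.degrees(r.x[2]),33); P=np.r_[r.x[:2],.101]
move(P-.06*R[:,2],R); move(P,R)
E
```

```text
[([281.2, 0.0, 350.9, 45.5], 0.62), ([249.5, 93.3, 291.6, 198.7], 0.57)]
[ 0.479 -0.292] 33.816166360243706 171.5 3349.0
[ 0.479 -0.292] 33.705436867321346 175.25 3349.0
[ 0.479 -0.292] 33.80519714887455 171.5625 3349.0
move rot [ 3.22 -0.02  5.19] shift [ 0.147 -0.07   1.937] dist 0.07776040472925387
move rot [ 3.22 -0.02  5.19] shift [ 0.15  -0.154  3.435] dist 0.13766285733959857
```

View pics/f1.png

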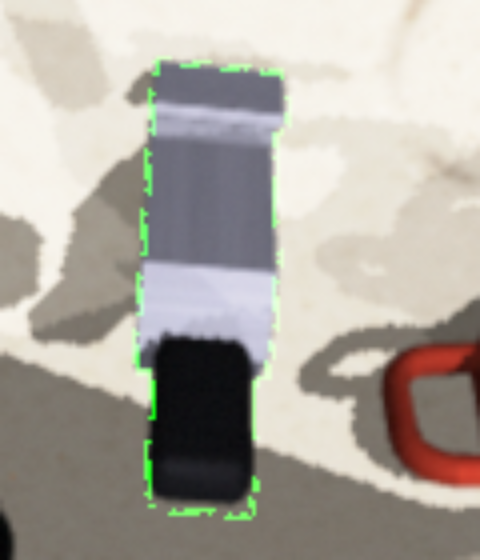

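The overlay fits A well: hook edge at (160–283,65), grip at (152–253,340–498) in the crop, yaw about 34°. Approaching now.

>>> apply_moves([
  [3.2,0,5.2,0.15,-0.07,1.0,0.2],
  [3.2,0,5.2,0.15,-0.07,1.9,0.2],
  [3.2,0,5.2,0.15,-0.1,2.4,0.2],
  [3.2,0,5.2,0.15,-0.13,2.8,0.2],
  [3.2,0,5.2,0.15,-0.15,3.2,0.2],
  [3.2,0,5.2,0.15,-0.15,3.4,0.2],
  [3.2,0,5.2,0.15,-0.15,3.4,0.2],
  [3.2,0,5.2,0.15,-0.15,3.4,0.2],
])

```text
clock: 5.42
tcp_pos: [0.4869, -0.2872, 0.0859]
ee_rot: [[-0.698, -0.556, 0.452], [-0.465, 0.831, 0.304], [-0.544, 0.002, -0.839]]
wrist_force: [-0.7, -0.0, 0.6]
opening: 0.051
grasp_force: 0.0
```

```bash
python3 - <<'E'
from h import *
im=robot.get_image("wrist"); s=robot.read_state()
cv2.imwrite("pics/w3.png",im)
print(s["tcp_pos"],np.array(s["tcp_pos"])-np.array(s["ee_rot"])[:,2]*.0187,s["wrist_force"])
for l in ["hanger_grip"]: print(l,robot.pinpoint("wrist",l))
E
```

```text
[ 0.487 -0.288  0.086] [ 0.479 -0.294  0.102] [ 0.361 -0.425  0.376]
hanger_grip [{'point': [277.4, 243.6], 'conf': 0.59}]
```

View pics/w3.png

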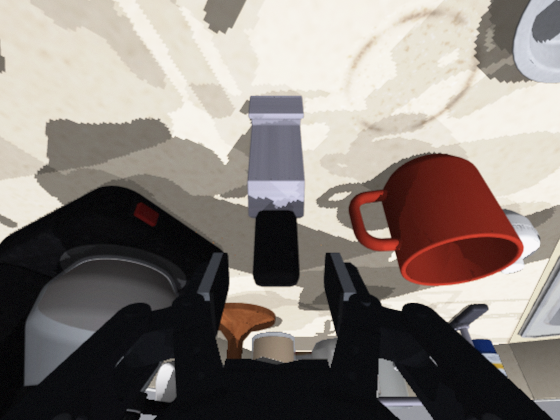

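```bash
python3 - <<'E'
from fit import *
s=robot.read_state();R=np.array(s["ee_rot"]);p=np.array(s["tcp_pos"]);g=p-R[:,2]*.0187
print("grasp px",proj("wrist",g),"tcp px",proj("wrist",p))
M=robot.outline_of("wrist","hanger"); print([(d["bbox"],d["conf"]) for d in M])
M=M[0]["mask"].astype(np.float32)
r=minimize(lambda q:np.abs(sil(q)-M).sum(),[.479,-.292,np.radians(34)],method="Nelder-Mead",options=dict(initial_simplex=[[.479,-.292,.59],[.487,-.292,.59],[.479,-.285,.59],[.479,-.292,.68]]))
print(r.x,np.degrees(r.x[2]),r.fun,M.sum()); h=np.r_[r.x[:2],.095]
print("grip mid in tool frame rel grasp mm",R.T@(h-g)*1000, proj("wrist",h))
c=[proj("wrist",np.r_[r.x[0]-.008*np.cos(r.x[2]),r.x[1]-.008*np.sin(r.x[2]),z]) for z in(.071,.119)];print("front face rows bottom/top",c)
E
```

```text
grasp px [274.426 254.637] tcp px [274.559 240.547]
[([246.1, 98.0, 304.8, 283.5], 0.91)]
[ 0.481 -0.292  0.59 ] 33.79294611266124 399.125 9592.0
grip mid in tool frame rel grasp mm [1.807 0.857 7.688] [276.188 245.801]
front face rows bottom/top [array([276.146, 206.426]), array([276.194, 277.37 ])]
```

Block is centred between the pads (277,245), so closing.

>>> apply_moves([
  [0,0,0,0,0,0,-1],
  [0,0,0,0,0,0,-1],
  [0,0,0,0,0,0,-1],
  [0,0,0,0,0,0,-1],
  [0,0,0,0,0,0,-1],
  [0,0,0,0,0,0,-1],
  [0,0,0,0,0,0,-1],
  [0,0,0,0,0,0,-1],
], grip_force=60)

```text
clock: 6.23
tcp_pos: [0.4874, -0.2884, 0.0869]
ee_rot: [[-0.697, -0.555, 0.453], [-0.465, 0.832, 0.302], [-0.545, -0.0, -0.838]]
wrist_force: [-2.3, -0.7, 6.5]
opening: 0.0211
grasp_force: 58.5
```

>>> apply_moves([
  [0,0,0,-0.14,0,-0.21,-1],
  [0,0,0,-0.4,0,-0.63,-1],
  [0,0,0,-0.8,0,-1.26,-1],
  [0,0,0,-0.8,0,-1.26,-1],
  [0,0,0,-0.8,0,-1.26,-1],
])

```text
clock: 6.65
tcp_pos: [0.4873, -0.2895, 0.1473]
ee_rot: [[-0.697, -0.555, 0.454], [-0.467, 0.832, 0.3], [-0.544, -0.003, -0.839]]
wrist_force: [-0.5, 0.3, -1.6]
opening: 0.0207
grasp_force: 58.8
```

```bash
python3 - <<'E'
from h import *
im=robot.get_image("wrist"); s=robot.read_state()
a=cv2.resize(im[70:310,160:400],(560,560),interpolation=cv2.INTER_CUBIC)
cv2.imwrite("pics/w4.png",a)
print(s["tcp_pos"],s["wrist_force"],s["ft_torque"],s["opening"],s["grasp_force"])
print(robot.pinpoint("wrist","hanger_grip"),robot.pinpoint("wrist","hanger"))
E
```

```text
[ 0.486 -0.288  0.146] [ 0.3   -0.347 -2.573] [-0.389  0.64  -0.007] 0.0209936469119525 58.763991594314575
[{'point': [275.8, 246.3], 'conf': 0.75}] [{'point': [274.4, 143.7], 'conf': 0.86}]
```

View pics/w4.png

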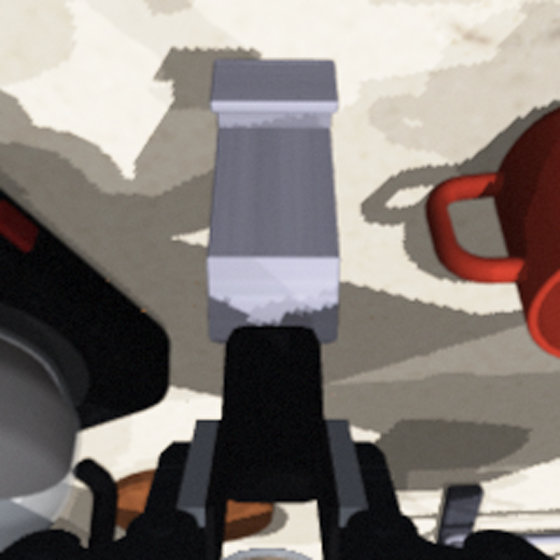

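Held and upright: the hook edge is level at about (275,96) and the weight reads about 2.5 N. Next is a staging pose in front of the rail.

```bash
cat >> h.py <<'E'
DX,DZ=-.0073,-.0269   # hanger centre rel TCP (along stand/hanger x, up)
YS=39.3; MID=np.array([.645,.130])
def place(xs,cz,ys=0,L=33,frm=None,dyaw=0):
    a=np.radians(YS);hx=np.array([np.cos(a),np.sin(a)]);hy=np.array([-hx[1],hx[0]])
    p=np.r_[MID+hx*(xs-DX)+hy*ys,cz-DZ]; move(p,tool(YS+dyaw,L),False,frm); return p
E
python3 - <<'E'
from h import *
move([.487,-.288,.27],tool(33.7,33),False)
p=place(-.14,.235)
place(-.14,.235,frm=([.487,-.288,.27],tool(33.7,33))); print(p)
E
```

```text
move rot [ 0.22 -0.06 -0.1 ] shift [-1.725 -0.025 -2.633] dist 0.12592521667937667
move rot [-2.83 -0.05 -4.8 ] shift [-6.457  6.149  0.705] dist 0.35775474730209594
move rot [-3.05  0.   -4.7 ] shift [-4.739  6.179  3.319] dist 0.3385968150686586
[0.542 0.046 0.262]
```

>>> apply_moves([
  [0,0,0,-0.5,0,-0.8,-1],
  [0,0,0,-1.1,0,-1.7,-1],
  [0,0,0,-1.5,0,-2.3,-1],
  [-0.5,0,-1,-2.0,0.5,-2.4,-1],
  [-1,0,-2,-2.8,1.4,-1.8,-1],
  [-2,0,-3,-3.6,2.4,-1.2,-1],
  [-2.8,0,-4.8,-4.3,3.3,-0.7,-1],
  [-2.8,0,-4.8,-5.0,4.2,-0.3,-1],
  [-2.8,0,-4.8,-5.6,5.0,0.1,-1],
  [-2.8,0,-4.8,-6.1,5.7,0.4,-1],
  [-2.8,0,-4.8,-6.4,6.1,0.7,-1],
  [-2.8,0,-4.8,-6.46,6.15,0.7,-1],
])

```text
clock: 7.8
tcp_pos: [0.5404, 0.0498, 0.2605]
ee_rot: [[-0.649, -0.636, 0.418], [-0.533, 0.772, 0.347], [-0.543, 0.002, -0.84]]
wrist_force: [-0.5, -1.1, -2.1]
opening: 0.0209
grasp_force: 59.0
```

>>> apply_moves([
  [0,0,0,0,0,0,-1],
  [0,0,0,0,0,0,-1],
  [0,0,0,0,0,0,-1],
])

```text
clock: 8.05
tcp_pos: [0.542, 0.0453, 0.2614]
ee_rot: [[-0.65, -0.633, 0.42], [-0.532, 0.774, 0.343], [-0.542, -0.001, -0.84]]
wrist_force: [0.2, -1.3, -1.1]
opening: 0.0207
grasp_force: 59.6
```

```bash
python3 - <<'E'
from h import *
im=robot.get_image("wrist"); s=robot.read_state()
cv2.imwrite("pics/w5.png",cv2.resize(im,(800,600),interpolation=cv2.INTER_CUBIC)); cv2.imwrite("pics/w5raw.png",im)
print(s["tcp_pos"],s["q"],s["wrist_force"],s["opening"])
place(-.14,.235)
for l in ["hanger_grip","hanger","hanger_center","stand_shelf","stand"]: print(l,robot.pinpoint("wrist",l))
a=np.radians(YS);hy=np.array([-np.sin(a),np.cos(a),0])
for y in(-.1,0,.1): print(proj("wrist",np.r_[MID,.146]+hy*y),end=' ')
E
```

```text
[0.542 0.045 0.262] [-0.317 -0.176 -0.498  0.913  0.474 -0.919] [ 0.2   -0.179 -1.864] 0.02117611975016624
move rot [-0.11 -0.13 -0.02] shift [-0.02   0.026  0.007] dist 0.0013550943740971277
hanger_grip [{'point': [277.5, 241.6], 'conf': 0.6}]
hanger [{'point': [277.7, 129.3], 'conf': 0.7}]
hanger_center [{'point': [276.2, 196.7], 'conf': 0.92}]
stand_shelf []
stand []
[196.519 215.178] [277.164 215.188] [357.926 215.198]
```

View pics/w5.png

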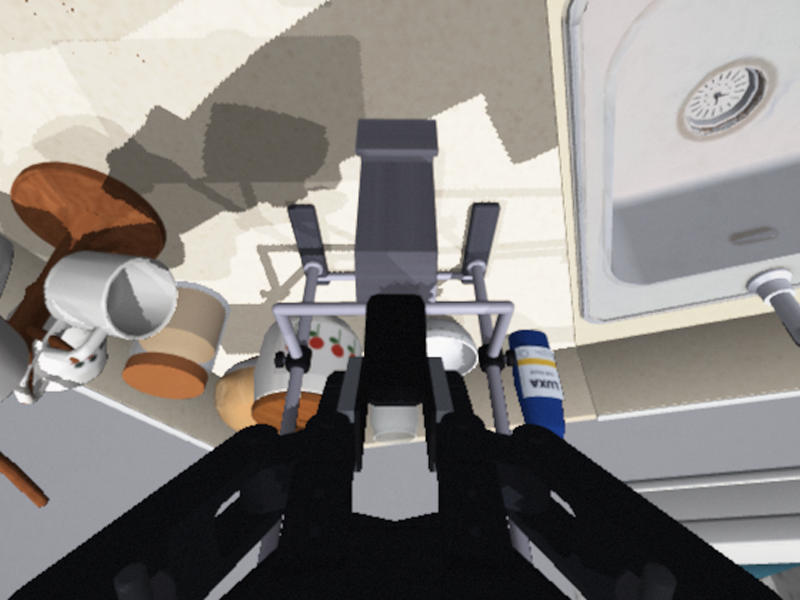

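```bash
python3 - <<'E'
from h import *
from scipy.optimize import least_squares
T1=np.array([[-0.6147,0.4902,0.618,0.3176],[0.7888,0.3783,0.4845,-0.1093],[0.0037,0.7852,-0.6192,0.4196],[0,0,0,1]])
f,cx,cy,T5=cam("wrist")
im5=cv2.imread("pics/w5raw.png",0).astype(int)
for c in (205,220,235,245,312,322,332,342): print(c,im5[206:226,c].tolist())
im1=cv2.imread("pics/w1raw.png",0).astype(int)
E
```

```text
205 [243, 243, 243, 243, 243, 214, 78, 115, 143, 169, 186, 194, 192, 183, 154, 110, 120, 132, 143, 158]
220 [175, 186, 193, 203, 203, 145, 84, 120, 148, 173, 187, 194, 194, 183, 159, 138, 146, 149, 162, 174]
235 [244, 243, 243, 244, 236, 171, 86, 120, 152, 176, 190, 194, 191, 182, 154, 102, 85, 91, 94, 108]
245 [245, 244, 243, 243, 225, 132, 92, 122, 154, 177, 191, 194, 193, 181, 155, 140, 154, 155, 155, 154]
312 [244, 243, 239, 235, 197, 77, 111, 141, 171, 197, 213, 210, 203, 191, 153, 94, 93, 90, 88, 102]
322 [243, 243, 243, 243, 216, 79, 112, 143, 173, 200, 215, 210, 203, 190, 196, 211, 213, 209, 208, 209]
332 [167, 195, 214, 208, 143, 80, 115, 144, 173, 201, 217, 211, 202, 191, 206, 227, 228, 227, 228, 228]
342 [243, 243, 242, 232, 164, 82, 118, 148, 174, 194, 198, 193, 179, 154, 124, 123, 118, 118, 118, 118]
```

```bash
python3 - <<'E'
from h import *
from scipy.optimize import least_squares
T1=np.array([[-0.6147,0.4902,0.618,0.3176],[0.7888,0.3783,0.4845,-0.1093],[0.0037,0.7852,-0.6192,0.4196],[0,0,0,1]])
f,cx,cy,T5=cam("wrist"); Tt=cam("top"); 
def pr(f,cx,cy,T,P): q=T[:3,:3].T@(P-T[:3,3]); return np.array([cx+f*q[0]/q[2],cy+f*q[1]/q[2]])
obs=[(T1,[(239,225.7),(299,224.3)]),(T5,[(220,216.1),(332,215.0)])]
def res(p,top=0):
    x,y,z,yaw=p;a=yaw;hy=np.array([-np.sin(a),np.cos(a),0]);M=np.array([x,y,z]);r=[]
    for T,o in obs:
        A,B=pr(f,cx,cy,T,M-.1*hy),pr(f,cx,cy,T,M+.1*hy);n=np.array([-(B-A)[1],(B-A)[0]]);n/=np.linalg.norm(n)
        r+=[(np.array(q)-A)@n for q in o]
    A,B=pr(f,cx,cy,T5,M-.1*hy),pr(f,cx,cy,T5,M+.1*hy); r.append((A[0]+B[0])/2-275.8)
    A,B=pr(*Tt,M-.1*hy),pr(*Tt,M+.1*hy);n=np.array([-(B-A)[1],(B-A)[0]]);n/=np.linalg.norm(n)
    r+=[.5*((np.array(q)-A)@n) for q in((160,188),(212,151))] if top else []
    return r
for t in(0,1):
    s=least_squares(res,[.645,.13,.146,np.radians(39.3)],args=(t,));print(s.x,np.degrees(s.x[3]),s.fun)
E
```

```text
[0.695 0.168 0.101 0.702] 40.21029311093237 [-0.067  0.067  0.035 -0.034 -0.   ]
[0.647 0.129 0.145 0.699] 40.05571371242848 [-0.853 -0.815  0.782  0.539  0.     0.122 -0.48 ]
```

```bash
sed -i 's/^YS=.*/YS=39.6; MID=np.array([.646,.130])/' h.py; python3 - <<'E'
from h import *
s=robot.read_state()
place(-.14,.224); place(-.03,.224); p=place(0,.224); print(p)
E
```

```text
move rot [-0.36 -0.02 -0.27] shift [0.137 0.015 0.268] dist 0.012046311387780326
move rot [-0.36 -0.02 -0.27] shift [-2.17   0.035  1.765] dist 0.11189523529549301
move rot [-0.36 -0.02 -0.27] shift [-2.799  0.041  2.173] dist 0.1417591653896009
[0.652 0.135 0.251]
```

>>> apply_moves([
  [-0.4,0,-0.3,-0.2,0.02,0.48,-1],
  [-0.4,0,-0.3,-0.65,0.02,0.78,-1],
  [-0.4,0,-0.3,-1.1,0.03,1.07,-1],
  [-0.4,0,-0.3,-1.5,0.03,1.33,-1],
  [-0.4,0,-0.3,-1.8,0.03,1.52,-1],
  [-0.4,0,-0.3,-2.1,0.04,1.72,-1],
  [-0.4,0,-0.3,-2.35,0.04,1.88,-1],
  [-0.4,0,-0.3,-2.6,0.04,2.04,-1],
  [-0.4,0,-0.3,-2.75,0.04,2.14,-1],
  [-0.4,0,-0.3,-2.8,0.04,2.17,-1],
  [-0.4,0,-0.3,-2.8,0.04,2.17,-1],
  [-0.4,0,-0.3,-2.8,0.04,2.17,-1],
])

```text
clock: 9.35
tcp_pos: [0.6508, 0.1357, 0.2509]
ee_rot: [[-0.645, -0.639, 0.418], [-0.536, 0.769, 0.348], [-0.544, 0.0, -0.839]]
wrist_force: [-0.3, -1.1, -1.7]
opening: 0.0211
grasp_force: 59.3
```

```bash
python3 - <<'E'
from h import *
s=robot.read_state()
im=robot.get_image("wrist"); st=robot.get_image("scene"); tp=robot.get_image("top")
print(s["tcp_pos"],s["wrist_force"],s["q"])
o=np.hstack([cv2.resize(im[70:310,160:400],(400,400),interpolation=cv2.INTER_CUBIC),cv2.resize(tp[120:210,150:240],(400,400),interpolation=cv2.INTER_CUBIC)])
cv2.imwrite("pics/w6.png",o)
place(0,.224)
for n in("wrist","top"):
  for z in(.165,.224): print(n,z,robot.pinpoint(n,"hanger_center"),proj(n,np.r_[MID,z]))
E
```

```text
[0.651 0.136 0.251] [-0.277 -1.094 -1.663] [-0.079  0.015 -0.357  0.765  0.39  -0.685]
move rot [ 0.07 -0.03  0.1 ] shift [ 0.    -0.029  0.004] dist 0.0011742253805466355
wrist 0.165 [{'point': [275.1, 198.8], 'conf': 0.95}] [273.253 143.261]
wrist 0.224 [{'point': [275.1, 198.8], 'conf': 0.95}] [272.876 200.344]
top 0.165 [{'point': [292.4, 283.4], 'conf': 0.64}, {'point': [180.0, 162.9], 'conf': 0.61}, {'point': [339.5, 276.4], 'conf': 0.56}] [184.607 167.524]
top 0.224 [{'point': [292.4, 283.4], 'conf': 0.64}, {'point': [180.0, 162.9], 'conf': 0.61}, {'point': [339.5, 276.4], 'conf': 0.56}] [180.345 162.44 ]
```

View pics/w6.png

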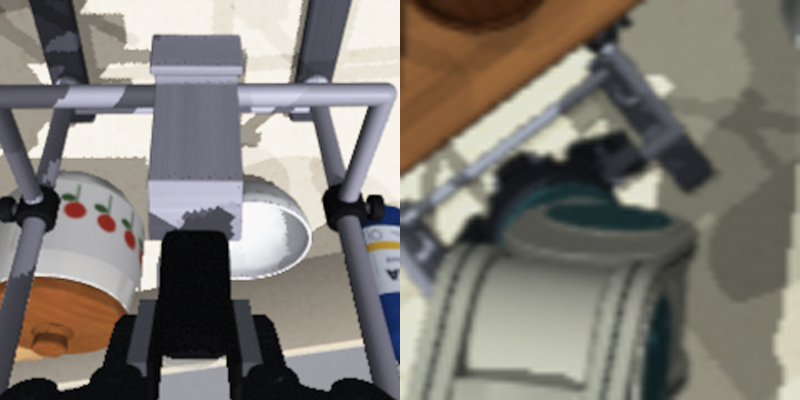

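Near leg is in front of the rail and the rail is seen level at (275,127), matching the prediction within 2 mm. Lowering in stages.

>>> apply_moves([
  [0,0,0,0.08,0,0.12,-1],
  [0,0,0,0.16,0,0.25,-1],
  [0,0,0,0.24,0,0.37,-1],
  [0,0,0,0.3,0,0.46,-1],
  [0,0,0,0.34,0,0.52,-1],
  [0,0,0,0.34,0,0.52,-1],
])

```text
clock: 10.2
tcp_pos: [0.6502, 0.1359, 0.2245]
ee_rot: [[-0.646, -0.639, 0.416], [-0.536, 0.769, 0.348], [-0.543, 0.002, -0.84]]
wrist_force: [0.5, 0.4, -1.9]
opening: 0.021
grasp_force: 59.2
```

>>> apply_moves([
  [0,0,0,0.08,0,0.12,-1],
  [0,0,0,0.16,0,0.25,-1],
  [0,0,0,0.24,0,0.37,-1],
  [0,0,0,0.32,0,0.5,-1],
  [0,0,0,0.4,0,0.62,-1],
  [0,0,0,0.46,0,0.71,-1],
  [0,0,0,0.5,0,0.76,-1],
  [0,0,0,0.5,0,0.76,-1],
])

```text
clock: 10.87
tcp_pos: [0.6503, 0.1357, 0.1887]
ee_rot: [[-0.646, -0.639, 0.417], [-0.536, 0.769, 0.348], [-0.543, 0.001, -0.84]]
wrist_force: [0.7, 0.0, -1.3]
opening: 0.0209
grasp_force: 59.2
```

```bash
python3 - <<'E'
from h import *
s=robot.read_state();print(s["tcp_pos"],s["wrist_force"],s["ft_torque"]); place(0,.151);place(0,.144)
im=robot.get_image("wrist"); cv2.imwrite("pics/w7.png",im)
print(robot.pinpoint("wrist","hanger_center"),[proj("wrist",np.r_[MID,z]) for z in (.145,.161)])
E
```

```text
[0.65  0.136 0.189] [ 0.748  0.001 -1.348] [-0.518  0.623 -0.019]
move rot [ 0.14 -0.09  0.09] shift [ 0.139 -0.041  0.231] dist 0.010902985380269743
move rot [ 0.14 -0.09  0.09] shift [ 0.234 -0.041  0.378] dist 0.0178523237792203
[{'point': [278.5, 202.4], 'conf': 0.79}] [array([272.978, 180.934]), array([272.847, 198.228])]
```

>>> apply_moves([
  [0,0,0,0.03,0,0.04,-1],
  [0,0,0,0.07,0,0.1,-1],
  [0,0,0,0.1,0,0.15,-1],
  [0,0,0,0.12,0,0.19,-1],
  [0,0,0,0.14,0,0.21,-1],
  [0,0,0,0.14,0,0.21,-1],
])

```text
clock: 11.47
tcp_pos: [0.6505, 0.1356, 0.1792]
ee_rot: [[-0.645, -0.639, 0.418], [-0.536, 0.769, 0.348], [-0.544, 0.001, -0.839]]
wrist_force: [0.3, 0.8, -1.9]
opening: 0.0206
grasp_force: 59.2
```

>>> apply_moves([
  [0,0,0,0.014,0,0.021,-1],
  [0,0,0,0.027,0,0.042,-1],
  [0,0,0,0.027,0,0.042,-1],
])

```text
clock: 11.72
tcp_pos: [0.6508, 0.1356, 0.1776]
ee_rot: [[-0.645, -0.639, 0.418], [-0.536, 0.769, 0.348], [-0.544, 0.0, -0.839]]
wrist_force: [0.8, 0.8, -2.6]
opening: 0.021
grasp_force: 59.3
```

>>> apply_moves([
  [0,0,0,0.014,0,0.021,-1],
  [0,0,0,0.027,0,0.042,-1],
  [0,0,0,0.027,0,0.042,-1],
])

```text
clock: 11.97
tcp_pos: [0.6508, 0.1356, 0.1755]
ee_rot: [[-0.645, -0.639, 0.418], [-0.536, 0.769, 0.348], [-0.544, 0.0, -0.839]]
wrist_force: [-0.3, 0.9, -1.5]
opening: 0.021
grasp_force: 59.2
```

>>> apply_moves([
  [0,0,0,0.014,0,0.021,-1],
  [0,0,0,0.02,0,0.032,-1],
  [0,0,0,0.02,0,0.032,-1],
])

```text
clock: 12.22
tcp_pos: [0.6508, 0.1356, 0.1741]
ee_rot: [[-0.645, -0.639, 0.418], [-0.536, 0.769, 0.348], [-0.544, 0.0, -0.839]]
wrist_force: [-0.3, 1.0, -1.5]
opening: 0.0209
grasp_force: 59.2
```

>>> apply_moves([
  [0,0,0,0.014,0,0.021,-1],
  [0,0,0,0.014,0,0.021,-1],
])

```text
clock: 12.38
tcp_pos: [0.6508, 0.1356, 0.1731]
ee_rot: [[-0.645, -0.639, 0.418], [-0.536, 0.769, 0.348], [-0.544, 0.0, -0.839]]
wrist_force: [-0.7, -0.1, -1.8]
opening: 0.0209
grasp_force: 59.3
```

>>> apply_moves([
  [0,0,0,0.014,0,0.021,-1],
  [0,0,0,0.014,0,0.021,-1],
])

```text
clock: 12.55
tcp_pos: [0.6507, 0.1356, 0.172]
ee_rot: [[-0.645, -0.639, 0.418], [-0.536, 0.769, 0.348], [-0.544, 0.0, -0.839]]
wrist_force: [0.1, -0.8, -2.6]
opening: 0.0206
grasp_force: 59.2
```

>>> apply_moves([
  [0,0,0,0.014,0,0.021,-1],
  [0,0,0,0.014,0,0.021,-1],
])

```text
clock: 12.72
tcp_pos: [0.6508, 0.1356, 0.171]
ee_rot: [[-0.645, -0.639, 0.418], [-0.536, 0.769, 0.348], [-0.544, 0.0, -0.839]]
wrist_force: [-0.2, 1.0, -2.5]
opening: 0.0206
grasp_force: 59.2
```

>>> apply_moves([
  [0,0,0,0.014,0,0.021,-1],
  [0,0,0,0.014,0,0.021,-1],
])

```text
clock: 12.88
tcp_pos: [0.6508, 0.1356, 0.1701]
ee_rot: [[-0.645, -0.639, 0.418], [-0.536, 0.769, 0.348], [-0.544, 0.0, -0.839]]
wrist_force: [0.2, 0.1, -2.2]
opening: 0.0209
grasp_force: 59.2
```

>>> apply_moves([
  [0,0,0,0.014,0,0.021,-1],
  [0,0,0,0.014,0,0.021,-1],
])

```text
clock: 13.05
tcp_pos: [0.6509, 0.1356, 0.1692]
ee_rot: [[-0.645, -0.639, 0.419], [-0.536, 0.769, 0.348], [-0.544, -0.0, -0.839]]
wrist_force: [-0.6, -0.8, -1.1]
opening: 0.0209
grasp_force: 59.2
```

```bash
python3 - <<'E'
from h import *
s=robot.read_state();print(s["tcp_pos"],s["wrist_force"],s["ft_torque"])
im=robot.get_image("wrist"); cv2.imwrite("pics/w8.png",cv2.resize(im[70:310,160:400],(600,600),interpolation=cv2.INTER_CUBIC))
E
```

```text
[0.651 0.136 0.169] [-0.63  -0.778 -1.135] [-0.436  0.545 -0.032]
```

>>> apply_moves([
  [0,0,0,0.014,0,0.021,-1],
  [0,0,0,0.014,0,0.021,-1],
])

```text
clock: 13.27
tcp_pos: [0.651, 0.1356, 0.1683]
ee_rot: [[-0.645, -0.64, 0.419], [-0.536, 0.769, 0.348], [-0.545, -0.0, -0.839]]
wrist_force: [-0.0, 0.6, -0.8]
opening: 0.0209
grasp_force: 59.2
```

>>> apply_moves([
  [0,0,0,0.014,0,0.021,-1],
  [0,0,0,0.014,0,0.021,-1],
])

```text
clock: 13.43
tcp_pos: [0.6515, 0.1358, 0.1681]
ee_rot: [[-0.644, -0.64, 0.42], [-0.536, 0.768, 0.349], [-0.546, -0.001, -0.838]]
wrist_force: [-0.6, 0.5, 1.7]
opening: 0.0206
grasp_force: 59.8
```

```bash
python3 - <<'E'
from h import *
s=robot.read_state();print(s["tcp_pos"],s["wrist_force"],s["ft_torque"])
E
```

```text
[0.652 0.136 0.168] [-0.604  0.502  1.737] [-0.189  0.349  0.148]
```

>>> apply_moves([
  [0,0,0,0.007,0,0.01,-1],
  [0,0,0,0.007,0,0.01,-1],
])

```text
clock: 13.6
tcp_pos: [0.6517, 0.1359, 0.1681]
ee_rot: [[-0.643, -0.64, 0.42], [-0.536, 0.768, 0.349], [-0.546, -0.001, -0.838]]
wrist_force: [-1.7, 0.5, 3.9]
opening: 0.0205
grasp_force: 60.3
```

>>> apply_moves([
  [0,0,0,0.007,0,0.01,-1],
  [0,0,0,0.007,0,0.01,-1],
  [0,0,0,0.007,0,0.01,-1],
])

```text
clock: 13.85
tcp_pos: [0.6519, 0.136, 0.1681]
ee_rot: [[-0.643, -0.64, 0.421], [-0.536, 0.768, 0.35], [-0.547, -0.001, -0.837]]
wrist_force: [-1.8, 0.9, 6.3]
opening: 0.0208
grasp_force: 60.9
```

```bash
python3 - <<'E'
from h import *
s=robot.read_state();print(s["tcp_pos"],s["wrist_force"],s["ft_torque"],s["joint_torque"])
im=robot.get_image("wrist"); cv2.imwrite("pics/w9.png",im)
print(robot.pinpoint("wrist","hanger_center"),robot.pinpoint("wrist","hanger"),[proj("wrist",np.r_[MID,z]) for z in (.138,.142,.145)])
for c in (200,215,330,345): print(c,im[165:200,c,1].tolist())
E
```

```text
[0.652 0.136 0.168] [-1.792  0.859  6.263] [0.23  0.147 0.2  ] [ -0.714 -30.62   27.178  -2.506   0.153   0.014]
[{'point': [281.1, 200.9], 'conf': 0.58}] [{'point': [276.3, 141.4], 'conf': 0.58}] [array([273.288, 196.086]), array([273.253, 200.663]), array([273.226, 204.17 ])]
200 [67, 98, 109, 105, 92, 86, 80, 80, 80, 81, 79, 149, 202, 194, 154, 82, 79, 77, 82, 152, 231, 244, 244, 243, 242, 243, 244, 244, 229, 130, 60, 63, 71, 74, 82]
215 [242, 237, 227, 209, 189, 129, 86, 88, 125, 162, 187, 204, 204, 193, 201, 232, 243, 243, 244, 244, 244, 244, 245, 244, 244, 243, 244, 244, 228, 129, 59, 65, 71, 74, 79]
330 [237, 232, 227, 202, 154, 83, 78, 103, 143, 177, 206, 214, 197, 157, 199, 244, 245, 244, 244, 244, 244, 244, 244, 243, 242, 243, 243, 244, 216, 62, 83, 105, 121, 133, 144]
345 [28, 32, 34, 36, 36, 35, 39, 38, 39, 59, 90, 125, 173, 179, 118, 75, 77, 76, 93, 193, 241, 241, 242, 242, 242, 241, 241, 242, 211, 66, 86, 103, 121, 135, 147]
```

>>> apply_moves([
  [0,0,0,-0.042,0,0.027,-1],
  [0,0,0,-0.042,0,0.027,-1],
  [0,0,0,-0.042,0,0.027,-1],
])

```text
clock: 14.25
tcp_pos: [0.6537, 0.1373, 0.1682]
ee_rot: [[-0.643, -0.64, 0.421], [-0.536, 0.768, 0.35], [-0.547, -0.001, -0.837]]
wrist_force: [-1.6, 0.2, 6.9]
opening: 0.0205
grasp_force: 61.1
```

>>> apply_moves([
  [0,0,0,0.084,0,-0.054,-1],
  [0,0,0,0.084,0,-0.054,-1],
  [0,0,0,0.084,0,-0.054,-1],
])

```text
clock: 14.5
tcp_pos: [0.6502, 0.1343, 0.1677]
ee_rot: [[-0.643, -0.64, 0.421], [-0.536, 0.769, 0.349], [-0.547, -0.001, -0.837]]
wrist_force: [-1.1, 0.9, 5.7]
opening: 0.0208
grasp_force: 60.6
```

```bash
python3 - <<'E'
from h import *
s=robot.read_state();print(s["tcp_pos"],s["wrist_force"],s["ft_torque"],s["opening"])
im=robot.get_image("wrist")
for c in (215,330): print(c,im[186:216,c,1].tolist())
E
```

```text
[0.65  0.134 0.168] [-1.143  0.86   5.671] [0.189 0.069 0.127] 0.020835959753922318
215 [244, 245, 244, 245, 244, 244, 244, 244, 244, 245, 217, 55, 61, 66, 72, 77, 83, 88, 92, 95, 97, 96, 95, 96, 94, 89, 84, 94, 129, 154]
330 [244, 245, 244, 242, 242, 242, 243, 244, 244, 236, 172, 71, 91, 110, 124, 137, 150, 162, 176, 188, 197, 196, 193, 188, 182, 173, 159, 162, 192, 204]
```

```bash
python3 - <<'E'
from h import *
im=robot.get_image("wrist"); cv2.imwrite("pics/w10.png",im)
for n in ("w4full","w5raw","w7","w9","w10"):
    a=cv2.imread(f"pics/{n}.png",0)
    if a is None: continue
    print(n,[a[80:104,c].tolist() for c in (270,)])
    print([a[195:222,c].tolist() for c in (275,)])
print(robot.outline_of("wrist","hanger")[0]["bbox"],robot.pinpoint("wrist","hanger_center"),robot.pinpoint("wrist","hanger"))
E
```

```text
w5raw [[149, 152, 143, 110, 75, 70, 69, 69, 70, 70, 67, 69, 68, 71, 69, 68, 67, 69, 68, 68, 70, 70, 72, 75]]
[[96, 90, 85, 85, 82, 75, 73, 74, 73, 74, 57, 21, 10, 8, 10, 7, 7, 13, 9, 12, 4, 8, 4, 8, 10, 10, 9]]
w7 [[242, 242, 243, 243, 243, 242, 243, 242, 242, 242, 242, 243, 226, 142, 115, 112, 111, 111, 112, 110, 109, 109, 109, 108]]
[[201, 201, 168, 99, 95, 95, 85, 73, 72, 72, 73, 74, 75, 59, 15, 8, 8, 9, 12, 10, 9, 9, 10, 7, 10, 7, 8]]
w9 [[242, 242, 243, 243, 243, 243, 242, 242, 241, 242, 243, 243, 243, 243, 243, 242, 223, 125, 94, 107, 108, 107, 106, 108]]
[[170, 145, 98, 101, 98, 98, 94, 88, 75, 74, 75, 75, 73, 75, 68, 42, 6, 7, 8, 10, 8, 7, 8, 7, 11, 8, 11]]
w10 [[243, 242, 243, 243, 243, 243, 243, 243, 243, 242, 242, 242, 242, 243, 243, 243, 242, 242, 242, 242, 242, 231, 170, 106]]
[[180, 125, 95, 95, 97, 101, 96, 84, 76, 76, 76, 75, 76, 76, 74, 77, 63, 27, 13, 6, 9, 8, 10, 9, 7, 9, 8]]
[249.8, 104.5, 306.9, 286.8] [{'point': [279.3, 205.9], 'conf': 0.68}] [{'point': [275.4, 147.6], 'conf': 0.86}][ WARN:0@0.504] global loadsave.cpp:275 findDecoder imread_('pics/w4full.png'): can't open/read file: check file path/integrity
```

```bash
python3 - <<'E'
from h import *
for n,c in (("w3",276),):
    a=cv2.imread(f"pics/{n}.png",0); print(a[90:106,c].tolist(),a[200:225,c].tolist(),a[275:295,c].tolist())
for n in("w7","w9","w10"): print(n,cv2.imread(f"pics/{n}.png",0)[275:295,276].tolist())
a=cv2.imread("pics/w4.png",0); print(a[50:70,275].tolist(),a[315:350,275].tolist())
s=robot.read_state(); print(s["tcp_pos"],s["ee_rot"])
E
```

```text
[232, 226, 207, 208, 206, 186, 138, 128, 112, 110, 113, 111, 111, 111, 110, 108] [198, 189, 183, 182, 183, 165, 137, 139, 118, 65, 36, 11, 8, 8, 10, 12, 8, 12, 11, 7, 10, 9, 8, 9, 9] [12, 15, 15, 13, 12, 14, 13, 15, 12, 16, 21, 125, 213, 231, 230, 232, 231, 225, 215, 207]
w7 [11, 12, 9, 14, 13, 17, 22, 23, 25, 22, 101, 162, 163, 164, 162, 163, 162, 164, 163, 163]
w9 [14, 16, 13, 12, 15, 18, 24, 21, 22, 21, 17, 98, 161, 160, 159, 160, 160, 162, 160, 163]
w10 [14, 16, 13, 13, 15, 21, 23, 20, 21, 24, 24, 100, 161, 161, 160, 161, 161, 160, 160, 161]
[243, 243, 242, 243, 243, 243, 242, 227, 208, 179, 149, 127, 114, 119, 119, 114, 110, 109, 111, 112] [177, 175, 175, 169, 160, 148, 133, 121, 106, 98, 81, 47, 18, 3, 10, 14, 14, 14, 13, 14, 15, 17, 16, 14, 11, 12, 13, 13, 11, 10, 9, 9, 9, 10, 11]
[0.65  0.134 0.168] [[-0.643 -0.64   0.421]
 [-0.536  0.769  0.349]
 [-0.547 -0.001 -0.837]]
```

The hanger pivots freely in the pads while its crown stays in the bar. The hook-edge row was 95.6 when upright on the table; it is 101.9 now, about 3° off. I'll shift back about 2.9 mm and unload about 1 mm.

>>> apply_moves([
  [0,0,0,-0.04,0,0.02,-1],
  [0,0,0,-0.074,0,0.018,-1],
  [0,0,0,-0.074,0,0.018,-1],
  [0,0,0,-0.074,0,0.018,-1],
])

```text
clock: 15.08
tcp_pos: [0.652, 0.136, 0.168]
ee_rot: [[-0.644, -0.639, 0.42], [-0.536, 0.769, 0.348], [-0.545, -0.001, -0.838]]
wrist_force: [-0.8, -0.1, 5.2]
opening: 0.021
grasp_force: 60.8
```

```bash
python3 - <<'E'
from h import *
s=robot.read_state();print(s["tcp_pos"],s["wrist_force"],s["ft_torque"],s["opening"])
im=robot.get_image("wrist"); cv2.imwrite("pics/w11.png",im)
g=cv2.cvtColor(im,cv2.COLOR_BGR2GRAY); print(g[90:106,270].tolist(),g[200:218,275].tolist(),g[188:200,[215,330]].T.tolist())
E
```

```text
[0.652 0.136 0.168] [-0.773 -0.086  5.157] [0.069 0.077 0.101] 0.021014735216573224
[242, 243, 243, 243, 243, 242, 224, 124, 98, 108, 109, 108, 106, 109, 107, 107] [98, 97, 86, 75, 75, 72, 71, 74, 74, 70, 43, 11, 10, 14, 5, 11, 9, 8] [[244, 244, 243, 244, 244, 228, 132, 61, 63, 69, 76, 81], [243, 242, 243, 243, 243, 216, 64, 87, 106, 122, 138, 147]]
```

>>> apply_moves([
  [0,0,0,-0.014,0,-0.015,-1],
  [0,0,0,-0.014,0,-0.015,-1],
  [0,0,0,-0.014,0,-0.015,-0.4],
  [0,0,0,-0.014,0,-0.015,-0.2],
  [0,0,0,-0.014,0,-0.015,0.0],
  [0,0,0,-0.014,0,-0.015,0.1],
  [0,0,0,-0.014,0,-0.015,0.1],
  [0,0,0,-0.014,0,-0.015,0.1],
])

```text
clock: 15.8
tcp_pos: [0.6512, 0.1362, 0.1675]
ee_rot: [[-0.645, -0.639, 0.418], [-0.536, 0.769, 0.348], [-0.544, 0.001, -0.839]]
wrist_force: [-0.7, 0.4, 0.6]
opening: 0.0467
grasp_force: 0.0
```

```bash
python3 - <<'E'
from h import *
s=robot.read_state();print(s["tcp_pos"],s["wrist_force"],s["ft_torque"],s["opening"])
im=robot.get_image("wrist"); cv2.imwrite("pics/w12.png",im)
g=cv2.cvtColor(im,cv2.COLOR_BGR2GRAY); print(g[90:106,270].tolist(),g[200:218,275].tolist(),g[188:200,[215,330]].T.tolist())
E
```

```text
[0.651 0.136 0.167] [-0.71   0.387  0.643] [-0.378  0.363 -0.001] 0.04672943080965305
[242, 242, 243, 243, 243, 243, 243, 243, 226, 144, 117, 107, 105, 106, 104, 105] [98, 96, 93, 83, 76, 74, 75, 74, 74, 77, 63, 27, 11, 7, 8, 5, 6, 7] [[245, 244, 244, 244, 244, 244, 229, 129, 59, 67, 72, 76], [244, 243, 242, 243, 243, 244, 216, 64, 86, 107, 124, 136]]
```

Released, and the hanger stayed put on the bar. Retreating along the tool axis.

>>> apply_moves([
  [0,0,0,0,0,-0.2,0.1],
  [0,0,0,0,0,-0.5,0.1],
  [0,0,0,0,0,-1,0.1],
  [0,0,0,0,0,-1.5,0.1],
  [0,0,0,0,0,-2,0.1],
  [0,0,0,0.3,0,-2.6,0.1],
  [0,0,0,0.8,0,-3,0.1],
  [0,0,0,0.8,0,-3,0.1],
  [0,0,0,0.8,0,-3,0.1],
])

```text
clock: 16.6
tcp_pos: [0.5805, 0.0764, 0.2525]
ee_rot: [[-0.645, -0.638, 0.421], [-0.536, 0.77, 0.347], [-0.545, -0.001, -0.838]]
wrist_force: [0.1, -0.2, -0.4]
opening: 0.0471
grasp_force: 0.0
```

```bash
python3 - <<'E'
from fit import *
import fit
s=robot.read_state();print(s["tcp_pos"],s["wrist_force"],s["clock"])
im=robot.get_image("wrist"); cv2.imwrite("pics/w13.png",im)
d=robot.outline_of("wrist","hanger"); print([(x["bbox"],x["conf"]) for x in d]); M=d[0]["mask"].astype(np.float32)
base=[p.copy() for p in parts]
def S(q):
    x,y,z,yaw,t=q
    c,n=np.cos(t),np.sin(t)
    fit.parts=[np.c_[c*b[:,0]+n*(b[:,2]-.061),b[:,1],-n*b[:,0]+c*(b[:,2]-.061)+z+.001+.0] for b in base]
    return sil((x,y,yaw))
x0=np.array([.646,.130,.143,np.radians(39.6),0]); st=[.004,.004,.004,.05,.04]
r=minimize(lambda q:np.abs(S(q)-M).sum(),x0,method="Nelder-Mead",options=dict(initial_simplex=[x0]+[x0+np.eye(5)[i]*st[i] for i in range(5)],maxiter=400))
print(r.x,np.degrees(r.x[3:]),r.fun,M.sum())
g=im[...,1]; m=proj("wrist",np.r_[MID,.142]); print(m)
for l in ["hanger","hanger_center","hanger_grip"]: print(l,robot.pinpoint("wrist",l))
for c in(205,220,330,345): print(c,g[int(m[1])-12:int(m[1])+14,c].tolist())
E
```

```text
[0.581 0.076 0.252] [ 0.107 -0.172 -0.388] 16.6
[([259.4, 129.8, 292.6, 238.9], 0.72)]
[ 0.649  0.137  0.135  0.693 -0.015] [39.715 -0.873] 110.25 3440.0
[274.157 193.869]
hanger [{'point': [274.6, 156.4], 'conf': 0.97}]
hanger_center [{'point': [278.7, 196.4], 'conf': 0.85}]
hanger_grip [{'point': [277.5, 219.0], 'conf': 0.6}, {'point': [276.0, 156.9], 'conf': 0.17}]
205 [240, 241, 240, 236, 231, 224, 218, 213, 179, 110, 90, 119, 142, 162, 176, 183, 183, 177, 166, 135, 100, 100, 100, 101, 100, 102]
220 [85, 75, 76, 144, 224, 241, 240, 240, 218, 119, 92, 120, 146, 163, 177, 185, 183, 177, 164, 146, 137, 149, 145, 147, 129, 96]
330 [75, 75, 114, 202, 237, 237, 238, 228, 160, 77, 108, 133, 150, 169, 193, 205, 199, 191, 177, 196, 223, 223, 223, 222, 222, 224]
345 [207, 191, 174, 154, 144, 137, 121, 102, 82, 80, 112, 138, 161, 185, 201, 208, 198, 191, 165, 123, 103, 102, 105, 102, 97, 99]
```

```bash
python3 -c "
from bench import robot
print(robot.job_done())"
```

```text
the job is handed in; nothing more can be done
None
```

The hanger is hung astride the rail near the middle, and I released it only after the bar carried its weight. The final wrist view put it within about 1° of straight with its crown home on the bar, and I handed the job in at about 17 s without seeing the verdict.

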